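Release the watch tester's clutch with the keyed arbor

TASK

On the watch tester, slide the dust shutter off the hub all the way to its end stop, then take the arbor that has a key from its stand, put it in the hub with the key in the slot, and push it fully down against the spring until its flange rests on the hub. Finish while still holding it pushed home: the clutch stays released only as long as you push, so do not let go. Leave the plain arbor and the other things on the bench where they are.

Things in the scene. Friction and masses are not known exactly. Their poses are not given: they have to be found in the camera images.
- tester: The watch tester, a white box fixed to the bench: 170 mm along its x, 260 mm along its y, 70 mm high. Origin at the centre of its underside, z up. The hub axis is at x = 0, y = -50 mm in its frame. A small grey panel is at its +y end; on top two low rails (to 81 mm above the bench) guide the dust shutter along its y.
- shutter (a joint): Travel (m) of the dust shutter along the tester's +y, away from the hub: 0 = square over the hub, 0.08 = end stop, hub clear. It starts between 0 and 0.02, blocking the bore. Slides with about 4 N of friction and stays where it is left.
- shutter_grip (a point): Centre of the top of the shutter's grip, an upright black fin 14 mm along the tester's y, 40 mm along its x and 36 mm high, on the middle of the shutter plate (aluminium, 72 x 66 x 3 mm). The plate's top is 36 mm below this point, 81 mm above the bench.
- hub: Fixed steel hub in the tester's top, 60 mm diameter, top face 74 mm above the bench (shuttered at the start). Origin at the centre of the top face, z up. Bore 22.5 mm diameter, with a keyway slot 12.5 mm wide from the bore out through the rim along the hub's +x. It does not turn; the slot's direction differs from run to run. The clutch plate lies 32 mm down the bore.
- clutch (a joint): Travel (m) of the sprung clutch plate at the foot of the hub's bore, downward: 0 = up, 0.006 = clutch released (arbor fully home, flange on the hub). The spring pushes up with about 4.5 N at 0 and 8 N at 0.006, more than the arbor's weight, so an arbor let go is lifted out again by some 6 mm.
- key_arbor: Keyed arbor, about 0.2 kg, hanging upright in one of the two stands. Origin on its axis at the underside of its steel flange (48 mm diameter, 6 mm thick), z up. Shaft below: 20 mm diameter, 38 mm long, last 4 mm tapered to 13 mm. The key points along its +x, as does a lug on the flange, 10 mm wide, out to 33 mm from the axis, seen from above.
- arbor_handle (a point): Centre of the keyed arbor's black flat paddle handle, 27 mm above its origin: 44 mm along its x, 14 mm along its y, 42 mm high (6 to 48 mm above the origin).
- arbor_key (a point): Lower end of the arbor's key, 13 mm out from the axis along +x, 26 mm below its origin. The key is 10 mm wide, reaches 18 mm from the axis and runs up to the flange; its lowest 3 mm are only 6.5 mm wide. The 12 mm of shaft below the key are plain.
- plain_arbor: Another arbor in the other stand, not wanted: same flange and shaft but with no key and no lug, and a round black knob (30 mm diameter, 34 mm high) for a handle. Origin on its axis at the underside of its flange.
- stand_a: Grey stand of the keyed arbor, fixed: 76 x 76 x 50 mm, with an upright 39 mm hole through its middle in which the shaft and key hang free, the flange on its top. Origin at the centre of its underside.
- stand_b: Grey stand of the plain arbor, same shape, fixed.
- parts_tin: Bystander: round steel tin, 80 mm diameter, 32 mm high, origin under its centre.
- small_jar: Bystander: small glass jar, 32 mm diameter, 34 mm high, origin under its centre, between the tester and the stands.
- loupe: Bystander: black eye loupe, 34 mm diameter, 26 mm high.
- tweezers: Bystander: steel tweezers, 140 mm long, lying flat.
- case_back: Bystander: steel watch case back, 38 mm disc, 6 mm thick.
- case_holder: Bystander: grey case holder with two jaws, 70 x 40 x 30 mm.
- dust_brush: Bystander: dust brush, 120 mm long.

How it is judged:
By the outcome, as a careful person would: the job done as asked, in the order asked, and still so for the second after the job is handed in, while the arm keeps its last pose, push and grip.
It also fails if it takes over 64 s, if anything falls off the work surface, if the arm or the gripper's body presses on something with over 40 N, if the wrist force passes 120 N, or if a joint passes its speed limit or range.

ROBOT

A 7-joint arm with a two-finger parallel gripper is mounted at the origin on the work surface. World frame = base frame: x ahead of the robot, y to its left, z up, the work surface at z = 0. Lengths are in m, angles in rad, forces in N, time in s.
With the tool pointing down it reaches from about 0.425 to 0.95 m from the base axis. Payload 16.7 kg.
Tool frame: the origin (TCP) lies on the centre line of the jaws, within the pads' length; the fingertips stand bot.tcp_to_tips ahead of it and the grasp point (between the pads) lies 11 mm behind it (bot.tcp_to_tips is the distance from the TCP to the fingertips, in m); z points along the fingers, y is the direction in which the jaws open and shut (so a half turn about z gives the same grasp; the last joint's range is limited). The gripper opens to 94 mm and grips with 3 to 60 N. Pads are 16 mm wide; open, the fingers measure 119 mm over their backs; the gripper's body (75 mm by 177 mm) begins 78 mm behind the grasp point.
Start: joints at [1.194, 0.426, 0.074, 1.606, -0.034, 1.111, -0.067], TCP at [0.152, -0.658, 0.213] pointing down, gripper open.
Joint ranges: [-2.85, 2.85], [-0.5, 2.14], [-1.23, 1.37], [0.21, 2.46], [-1.02, 4.16], [0.16, 2.05], [-2.73, 2.73]. Speed limits (rad/s): [1.89, 1.89, 2.39, 2.39, 3.01, 3.01, 3.01].

INTERFACE

Orientations are given as a rotation vector (axis times angle).
In Python, from rig import observe, viewer, order, bot gives the robot as it stands. The module is installed in compiled form; this text tells all that it offers.
- The arm moves only by the tool carry_out, never from a script. Its argument "targets" is a list of rows, each an object of numbers: "x", "y", "z": the shift along the tool's x, y, z in mm; "ax", "ay", "az": the turn, a rotation vector about the tool's x, y, z in rad. A call has 1 to 12 rows; each row shifts and turns the commanded pose from where the row before left it, along the tool's axes as they then stand; what a row does not reach is not made up. A row lasts 1/10 s, in which the tool goes at most 50 mm and 8.59 degrees, less where a joint would pass 70% of its speed; a pose out of reach is approached as far as the arm can. A call with a gripper value outside its range is refused whole. "claw" is the finger opening in mm, from 0 to 94, set as the call begins (left out, the last holds). The fingers move at their own pace and stop on an object; "grip_force" is the grip in N (left out, the last holds). Time passes only in rows, so rows that do not move let the fingers close. It gives the time, the measured TCP pose, the force and the opening at its end, in the units of the state.
- observe(): the state, without advancing time (a new reading comes with each control period).
- viewer.camera(name): name is "scene" or "top" or "wrist"; returns a dict with "img" (400x640x3 uint8, red, green, blue), "depth" (400x640 float32, m along the optical axis (not along the pixel's ray), 0 where there is no reading), "intrinsics" (3x3 intrinsics, pixels), "rvec" (rotation vector, rad) and "tvec" (3), from world to camera coordinates, as OpenCV has them. Camera axes: x right, y down, z forward; pixel columns grow to the right and rows downward; lengths in m; the calibration is good to about 2 mm. The wrist camera is an equidistant fisheye: a pixel r from the principal point sees the ray r / f radians off the axis. A picture is of the moment at which its call begins.
- order.close_job(): hands the job in, once; it reports no verdict.
Trained networks look in a picture, given as the dict that the camera call returned (one of the last four; its "shot" number tells which), for a name from the list of things; names that differ only in an ending like _2 or _b are one class to them, and where a whole thing is asked for, a point or a joint stands for the part that bears it (a point fixed in the world has none). Each returns a list of dicts, best first, with "score" (0 to 1); they miss things now and then, are a little off and sometimes report something else, mostly with a low value. They report only what shows in the picture. A call takes as long as a camera call.
- viewer.search_frame(target, picture): "box" ([left, top, right, bottom] in pixels, round what is visible of it).
- viewer.cut_out(target, picture): "mask" (400x640 bool, what is visible of it) and "box" ([left, top, right, bottom] in pixels, round what is visible of it).
- viewer.spot_point(target, picture): "position" ([column, row] in pixels: a listed point, or the origin of a listed thing).
The state is a dict: "time": time; "q": joint angles; "joint_velocities": joint speeds; "joint_efforts": joint torques, N m; "ee_pos": TCP position; "ee_rot": TCP orientation; "ft_force": force on the tool from outside, world axes, zero at the start; "torque": the same for the moment, N m; "opening": opening from 0.0 (shut) to 1.0 (fully open).
Only numpy, scipy, OpenCV 4.12 (cv2) and the standard library are available. Lean on these libraries where they do the work, as an engineer would, in place of code of your own. Each camera call takes 0.05 s, during which the arm holds its last target. There are 200 camera calls.

## Working session

There is one attempt and no reset: what is moved stays moved. The work goes in short steps, Python scripts to look and compute and a tool call to move; the robot and the scene stay as the last step left them, time stands still between calls to the robot, and variables do not carry over. Pictures are saved under pics/ and viewed, about 8 in all and at most 12, crops included, and the job is handed in when it is done.

Besides the shell and the picture viewer there is one more tool, called after "Call:" as name([rows], argument=value, ...), one row to a line, values as JSON. carry_out: Moves the arm, as the interface text tells. Its arguments: {"type":"object","properties":{"targets":{"type":"array","items":{"type":"object","properties":{"x":{"type":"number"},"y":{"type":"number"},"z":{"type":"number"},"ax":{"type":"number"},"ay":{"type":"number"},"az":{"type":"number"}}}},"claw":{"type":"number"},"grip_force":{"type":"number"}},"required":["targets"]}

```bash
mkdir -p pics; cat > h.py <<'E'
import numpy as np, cv2
from rig import observe, viewer, order, bot
from scipy.spatial.transform import Rotation as R
def cam(n):
    return viewer.camera(n)
def save(p,f,box=None,s=1):
    im=p['img'][:,:,::-1]
    if box: im=im[box[1]:box[3],box[0]:box[2]]
    cv2.imwrite('pics/'+f,cv2.resize(im,None,fx=s,fy=s,interpolation=cv2.INTER_CUBIC))
def ray(p,uv,fish=False):
    K=p['intrinsics'];x=(uv[0]-K[0,2])/K[0,0];y=(uv[1]-K[1,2])/K[1,1]
    if fish:
        r=np.hypot(x,y); d=np.array([x/r*np.sin(r),y/r*np.sin(r),np.cos(r)]) if r>1e-9 else np.array([0,0,1.])
    else: d=np.array([x,y,1.])
    M=R.from_rotvec(np.ravel(p['rvec'])).as_matrix();t=np.ravel(p['tvec'])
    return -M.T@t, M.T@d
def atz(p,uv,z,fish=False):
    c,d=ray(p,uv,fish); return c+d*(z-c[2])/d[2]
def proj(p,X,fish=False):
    M=R.from_rotvec(np.ravel(p['rvec'])).as_matrix();c=M@np.asarray(X)+np.ravel(p['tvec']);K=p['intrinsics']
    if fish:
        rr=np.hypot(c[0],c[1]);th=np.arctan2(rr,c[2]);x,y=c[0]/rr*th,c[1]/rr*th
    else: x,y=c[0]/c[2],c[1]/c[2]
    return np.array([K[0,0]*x+K[0,2],K[1,1]*y+K[1,2]])
def cloud(p,m):
    v,u=np.nonzero(m&(p['depth']>0));z=p['depth'][v,u];K=p['intrinsics']
    c=np.stack([(u-K[0,2])/K[0,0]*z,(v-K[1,2])/K[1,1]*z,z],1)
    M=R.from_rotvec(np.ravel(p['rvec'])).as_matrix();return (c-np.ravel(p['tvec']))@M
E
python3 - <<'E'
from h import *
s=observe();print(s['ee_pos'],s['ee_rot'],s['opening'],s['ft_force'],bot.tcp_to_tips)
ps={n:cam(n) for n in('top','scene','wrist')}
for n,p in ps.items():
    save(p,n+'0.png'); 
Z=dict(shutter_grip=.117,arbor_handle=.077,key_arbor=.05,plain_arbor=.05,hub=.074,tester=0,stand_a=0,stand_b=0,small_jar=0,arbor_key=.024)
for n,p in ps.items():
    print(n,ray(p,(320,200))[0].round(3))
    for k,z in Z.items():
        for r in viewer.spot_point(k,p)[:2]:
            print(' ',k,np.round(r['position'],1),round(r['score'],2),atz(p,r['position'],z,n=='wrist').round(4))
E
```

```text
[ 0.15164913 -0.65732895  0.21279755] [-3.12022070e+00 -3.55255659e-01  3.37909685e-04] 1.001780333370841 [-0.44223006 -0.11251838 -0.24317581] 0.008
top [ 0.375 -0.025  1.202]
  shutter_grip [411.1 249.3] 0.8 [ 0.4949 -0.2245  0.117 ]
  arbor_handle [229.7 215. ] 0.51 [0.5963 0.2145 0.077 ]
  arbor_handle [219.3 268.1] 0.39 [0.4653 0.2374 0.077 ]
  plain_arbor [218.9 269.3] 0.72 [0.4645 0.2446 0.05  ]
  hub [414.9 249.7] 0.41 [ 0.4984 -0.2417  0.074 ]
  tester [389.  251.5] 0.9 [ 0.5035 -0.1879  0.    ]
  tester [481.4 247.7] 0.5 [ 0.5074 -0.4304  0.    ]
  stand_a [223.8 268.4] 0.89 [0.4704 0.2436 0.    ]
  stand_a [233.  218.8] 0.61 [0.601  0.2219 0.    ]
  stand_b [223.8 268.4] 0.89 [0.4704 0.2436 0.    ]
  stand_b [233.  218.8] 0.61 [0.601  0.2219 0.    ]
  small_jar [280.7 246.9] 0.52 [0.5228 0.0955 0.    ]
  arbor_key [229.  216.2] 0.72 [0.6036 0.2275 0.024 ]
  arbor_key [176.8 218.3] 0.57 [0.6015 0.3635 0.024 ]
scene [1.14  0.637 1.273]
  shutter_grip [315.2 146.8] 0.71 [ 0.4938 -0.224   0.117 ]
  arbor_handle [385.6 272.2] 0.64 [0.6038 0.2186 0.077 ]
  key_arbor [388.7 279.5] 0.83 [0.6003 0.2308 0.05  ]
  key_arbor [384.  286.3] 0.18 [0.6239 0.2379 0.05  ]
  plain_arbor [427.8 253.3] 0.59 [0.4599 0.2386 0.05  ]
  tester [321.8 179.8] 0.67 [ 0.5005 -0.1844  0.    ]
  tester [251.7 231.8] 0.46 [ 0.788  -0.1586  0.    ]
  stand_a [423.1 264.1] 0.91 [0.4682 0.2392 0.    ]
  stand_a [381.6 285.7] 0.58 [0.6067 0.216  0.    ]
  stand_b [423.1 264.1] 0.91 [0.4682 0.2392 0.    ]
  stand_b [381.6 285.7] 0.58 [0.6067 0.216  0.    ]
  small_jar [376.9 241.4] 0.56 [ 0.5195  0.1001 -0.    ]
  arbor_key [381.  287.5] 0.63 [0.6217 0.227  0.024 ]
wrist [ 0.228 -0.639  0.385]
```

```bash
python3 - <<'E'
import cv2
a=cv2.imread('pics/top0.png')
b=a[170:330,150:500];cv2.imwrite('pics/topc.png',cv2.resize(b,None,fx=2.28,fy=2.28,interpolation=cv2.INTER_CUBIC))
E
```

```text
(no output)
```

View pics/topc.png

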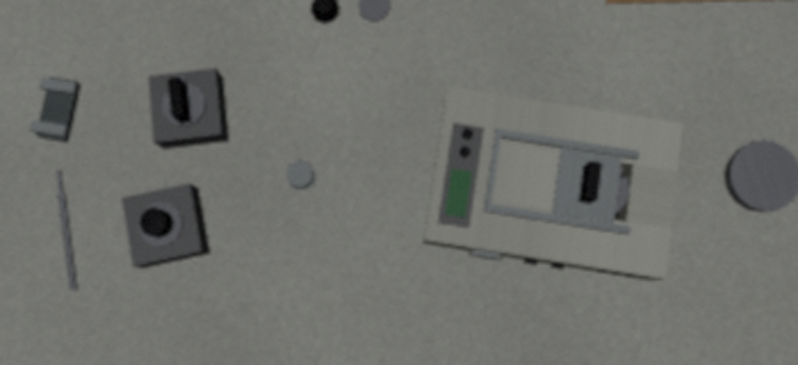

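View pics/scene0.png

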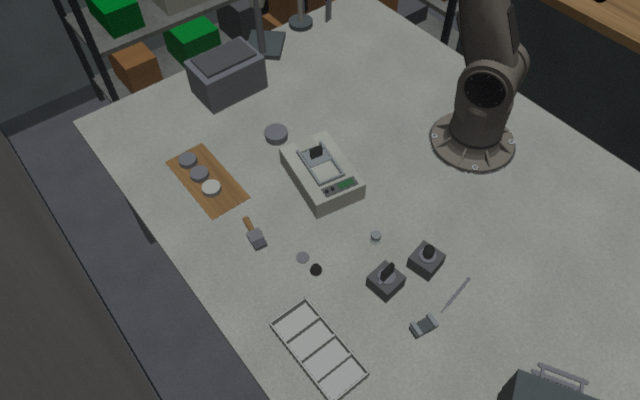

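The pictures show the tester in the middle right, with the shutter fin at about top px (411,249). The paddle arbor is in the upper stand at (229,215), and the knob arbor is at (219,268). Next I'll measure the yaws and plan the move to the fin.

```bash
cat >> h.py <<'E'
def go(x,y,z,yaw,pose=None):
    """delta to a tool-down pose whose jaw (tool y) direction is at world angle yaw (mod pi); prints tool-frame shift mm (in current axes) and turn"""
    s=observe();M=R.from_rotvec(s['ee_rot']).as_matrix();p=np.array(s['ee_pos'])
    best=None
    for k in (0,np.pi):
        yv=np.array([np.cos(yaw+k),np.sin(yaw+k),0]);zv=np.array([0,0,-1.]);T=np.stack([np.cross(yv,zv),yv,zv],1)
        r=R.from_matrix(M.T@T).as_rotvec()
        if best is None or np.linalg.norm(r)<np.linalg.norm(best):best=r
    print('shift mm',(M.T@(np.array([x,y,z])-p)*1000).round(1),'turn',best.round(4),'| now',p.round(4),'jaw',np.degrees(np.arctan2(M[1,1],M[0,1])).round(1),'q',np.round(s['q'],2),'F',np.round(s['ft_force'],1),'op',round(s['opening'],3),'t',round(s['time'],1))
E
python3 - <<'E'
from h import *
s=observe();M=R.from_rotvec(s['ee_rot']).as_matrix();print('tool axes',M.round(3).tolist())
pw=cam('wrist');c,d=ray(pw,(pw['intrinsics'][0,2],pw['intrinsics'][1,2]),True)
print('cam in tool',(M.T@(c-s['ee_pos'])).round(4),'axis',(M.T@d).round(3), pw['intrinsics'][0])
for n in('top','scene'):
    p=cam(n)
    for k,lo,hi in(('tester',.06,.079),('shutter_grip',.1,.13),('arbor_handle',.08,.11),('stand_a',.04,.053),('stand_b',.04,.053)):
        for r in viewer.cut_out(k,p)[:2]:
            X=cloud(p,r['mask']);X=X[(X[:,2]>lo)&(X[:,2]<hi)]
            if len(X)<5: continue
            (cx,cy),(w,h),a=cv2.minAreaRect((X[:,:2]*1000).astype(np.float32))
            print(n,k,round(r['score'],2),len(X),'c',round(cx,1),round(cy,1),'wh',round(w,1),round(h,1),'ang',round(a,1),'mean',X.mean(0).round(4),'zmax',X[:,2].max().round(4))
go(.495,-.2242,.2,np.pi/2-.16)
E
```

```text
tool axes [[0.974, 0.225, 0.0], [0.225, -0.974, 0.0], [0.0, -0.0, -1.0]]
cam in tool [ 0.0782 -0.0012 -0.1723] axis [-0.266 -0.     0.964] [309.70691629   0.         316.93226674]
top tester 0.86 6061 c 501.9 -189.7 wh 260.5 171.2 ang 79.4 mean [ 0.5001 -0.1851  0.0704] zmax 0.079
top shutter_grip 0.67 117 c 495.1 -222.0 wh 14.5 40.4 ang 81.0 mean [ 0.4943 -0.2212  0.1151] zmax 0.1229
top arbor_handle 0.63 121 c 599.5 216.8 wh 45.2 15.0 ang 7.3 mean [0.5978 0.2155 0.0952] zmax 0.1028
top stand_a 0.93 606 c 467.2 239.8 wh 76.7 77.0 ang 10.9 mean [0.4668 0.237  0.049 ] zmax 0.0529
top stand_a 0.88 553 c 598.8 216.8 wh 76.6 76.7 ang 5.5 mean [0.5947 0.2154 0.0491] zmax 0.053
top stand_b 0.93 606 c 467.2 239.8 wh 76.7 77.0 ang 10.9 mean [0.4668 0.237  0.049 ] zmax 0.0529
top stand_b 0.88 553 c 598.8 216.8 wh 76.6 76.7 ang 5.5 mean [0.5947 0.2154 0.0491] zmax 0.053
scene tester 0.75 3084 c 502.1 -186.3 wh 269.6 173.9 ang 79.6 mean [ 0.5093 -0.1708  0.0706] zmax 0.079
scene shutter_grip 0.81 89 c 497.4 -215.9 wh 21.5 41.9 ang 78.2 mean [ 0.4985 -0.215   0.1125] zmax 0.1235
scene arbor_handle 0.71 105 c 604.5 222.3 wh 42.2 15.2 ang 7.6 mean [0.6053 0.2235 0.0944] zmax 0.1031
scene stand_a 0.93 422 c 467.8 244.6 wh 82.2 76.9 ang 9.6 mean [0.475  0.2483 0.0489] zmax 0.0529
scene stand_a 0.83 424 c 601.5 221.0 wh 78.9 77.6 ang 5.3 mean [0.6062 0.2262 0.0488] zmax 0.053
scene stand_b 0.93 422 c 467.8 244.6 wh 82.2 76.9 ang 9.6 mean [0.475  0.2483 0.0489] zmax 0.0529
scene stand_b 0.83 424 c 601.5 221.0 wh 78.9 77.6 ang 5.3 mean [0.6062 0.2262 0.0488] zmax 0.053
shift mm [ 431.9 -345.2   13.5] turn [-1.000e-04 -0.000e+00  3.867e-01] | now [ 0.1518 -0.6577  0.2135] jaw -77.0 q [ 1.19  0.43  0.07  1.61 -0.03  1.11 -0.07] F [-0.5  0.4  1. ] op 1.0 t 2.3
```

Call:
carry_out([
  {"x":36,"y":-28.8,"z":1},
  {"x":36,"y":-28.8,"z":1},
  {"x":36,"y":-28.8,"z":1},
  {"x":36,"y":-28.8,"z":1},
  {"x":36,"y":-28.8,"z":1},
  {"x":36,"y":-28.8,"z":1},
  {"x":36,"y":-28.8,"z":1},
  {"x":36,"y":-28.8,"z":1},
  {"x":36,"y":-28.8,"z":1},
  {"x":36,"y":-28.8,"z":1},
  {"x":36,"y":-28.8,"z":1},
  {"x":36,"y":-28.8,"z":1},
], claw=60, grip_force=30)

```text
schema error: expected keys x, y, z, ax, ay, az
```

Call:
carry_out([
  {"az":0.137},
  {"az":0.137},
  {"az":0.137},
  {},
])

```text
schema error: expected keys x, y, z, ax, ay, az
```

```bash
python3 - <<'E'
from h import *
p=cam('wrist');save(p,'w1.png')
for k,z in(('shutter_grip',.117),('hub',.074)):
    for r in viewer.spot_point(k,p)[:2]: print(k,r['position'],r['score'],atz(p,r['position'],z,True).round(4))
go(.495,-.2225,.1,np.radians(79.4))
E
```

```text
shift mm [ 432.3 -346.9  113.5] turn [-0.     -0.      0.4118] | now [ 0.1518 -0.6577  0.2135] jaw -77.0 q [ 1.19  0.43  0.07  1.61 -0.03  1.11 -0.07] F [ 0.1 -0.1 -0. ] op 1.0 t 2.5
```

View pics/w1.png

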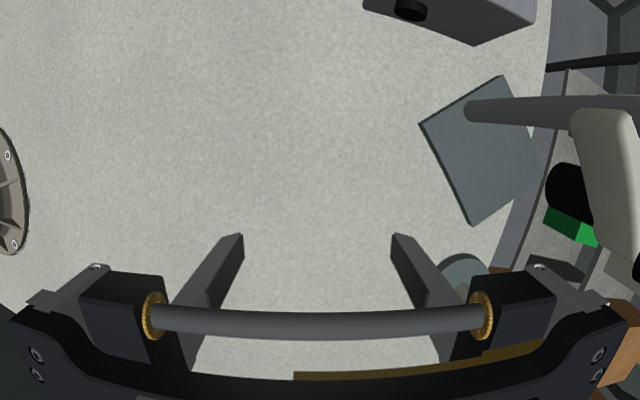

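The call was refused because every row needs all six keys. The wrist picture was therefore taken from the start pose, and it shows only the fingers at about (240,235) and (395,235).

Call:
carry_out([
  {"x":36,"y":-28.9,"z":1,"ax":0,"ay":0,"az":0},
  {"x":36,"y":-28.9,"z":1,"ax":0,"ay":0,"az":0},
  {"x":36,"y":-28.9,"z":1,"ax":0,"ay":0,"az":0},
  {"x":36,"y":-28.9,"z":1,"ax":0,"ay":0,"az":0},
  {"x":36,"y":-28.9,"z":1,"ax":0,"ay":0,"az":0},
  {"x":36,"y":-28.9,"z":1,"ax":0,"ay":0,"az":0},
  {"x":36,"y":-28.9,"z":1,"ax":0,"ay":0,"az":0},
  {"x":36,"y":-28.9,"z":1,"ax":0,"ay":0,"az":0},
  {"x":36,"y":-28.9,"z":1,"ax":0,"ay":0,"az":0},
  {"x":36,"y":-28.9,"z":1,"ax":0,"ay":0,"az":0},
  {"x":36,"y":-28.9,"z":1,"ax":0,"ay":0,"az":0},
  {"x":36,"y":-28.9,"z":1,"ax":0,"ay":0,"az":0},
], claw=60, grip_force=30)

```text
time: 3.65
ee_pos: [0.4957, -0.2211, 0.2018]
ee_rot: [3.121, 0.355, 0.001]
ft_force: [-0.0, -0.2, 1.1]
opening: 0.637
```

Call:
carry_out([
  {"x":0,"y":0,"z":0,"ax":0,"ay":0,"az":0.137},
  {"x":0,"y":0,"z":0,"ax":0,"ay":0,"az":0.137},
  {"x":0,"y":0,"z":0,"ax":0,"ay":0,"az":0.137},
  {"x":0,"y":0,"z":0,"ax":0,"ay":0,"az":0},
])

```text
time: 4.05
ee_pos: [0.4948, -0.2225, 0.2016]
ee_rot: [3.128, -0.293, 0.0]
ft_force: [0.8, 0.5, 0.3]
opening: 0.636
```

```bash
python3 - <<'E'
from h import *
p=cam('wrist');save(p,'w2.png')
for k,z in(('shutter_grip',.117),('hub',.074)):
    for r in viewer.spot_point(k,p)[:2]: print(k,r['position'],r['score'],atz(p,r['position'],z,True).round(4))
go(.495,-.2225,.1,np.radians(79.4))
E
```

```text
shutter_grip [314.4, 212.5] 0.88 [ 0.4942 -0.2187  0.117 ]
shutter_grip [122.7, 57.2] 0.56 [ 0.6757 -0.0694  0.117 ]
shift mm [  0.2  -0.2 101.6] turn [-0.     -0.0001  0.0048] | now [ 0.4947 -0.2226  0.2016] jaw -100.3 q [ 0.44  0.23 -0.16  1.91  0.04  1.01 -1.49] F [0.  0.2 0.1] op 0.633 t 4.2
```

View pics/w2.png

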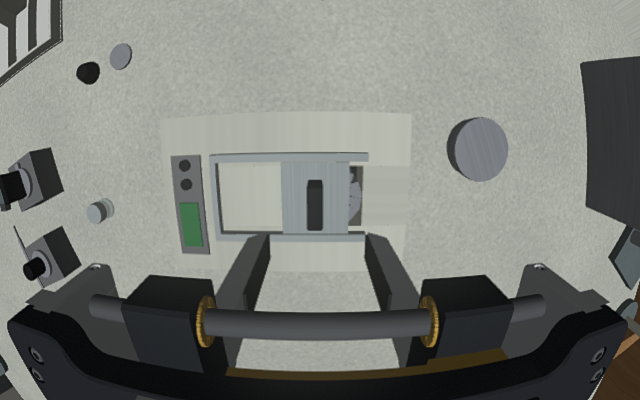

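The wrist view shows the fin between the open fingers at about (315,205), and part of the hub at (355,195). I'll descend and grip.

Call:
carry_out([
  {"x":0,"y":0,"z":40,"ax":0,"ay":0,"az":0},
  {"x":0,"y":0,"z":40,"ax":0,"ay":0,"az":0},
  {"x":0,"y":0,"z":21,"ax":0,"ay":0,"az":0},
  {"x":0,"y":0,"z":0,"ax":0,"ay":0,"az":0},
])

```text
time: 4.6
ee_pos: [0.493, -0.2221, 0.0979]
ee_rot: [-3.127, 0.285, 0.007]
ft_force: [0.3, 0.4, 0.7]
opening: 0.64
```

Call:
carry_out([
  {"x":0,"y":0,"z":0,"ax":0,"ay":0,"az":0},
  {"x":0,"y":0,"z":0,"ax":0,"ay":0,"az":0},
  {"x":0,"y":0,"z":0,"ax":0,"ay":0,"az":0},
  {"x":0,"y":0,"z":0,"ax":0,"ay":0,"az":0},
  {"x":0,"y":0,"z":0,"ax":0,"ay":0,"az":0},
  {"x":0,"y":0,"z":0,"ax":0,"ay":0,"az":0},
], claw=5)

```text
time: 5.2
ee_pos: [0.4949, -0.2225, 0.1008]
ee_rot: [-3.128, 0.289, -0.001]
ft_force: [0.1, 4.2, 2.5]
opening: 0.165
```

Call:
carry_out([
  {"x":0,"y":-8,"z":0,"ax":0,"ay":0,"az":0},
  {"x":0,"y":-8,"z":0,"ax":0,"ay":0,"az":0},
  {"x":0,"y":-8,"z":0,"ax":0,"ay":0,"az":0},
  {"x":0,"y":-8,"z":0,"ax":0,"ay":0,"az":0},
  {"x":0,"y":-8,"z":0,"ax":0,"ay":0,"az":0},
  {"x":0,"y":-8,"z":0,"ax":0,"ay":0,"az":0},
  {"x":0,"y":-8,"z":0,"ax":0,"ay":0,"az":0},
  {"x":0,"y":-3,"z":0,"ax":0,"ay":0,"az":0},
  {"x":0,"y":0,"z":0,"ax":0,"ay":0,"az":0},
])

```text
time: 6.1
ee_pos: [0.5059, -0.1633, 0.1008]
ee_rot: [-3.128, 0.287, -0.001]
ft_force: [-0.1, 0.6, 6.4]
opening: 0.148
```

Call:
carry_out([
  {"x":0,"y":-2,"z":0,"ax":0,"ay":0,"az":0},
  {"x":0,"y":0,"z":0,"ax":0,"ay":0,"az":0},
])

```text
time: 6.3
ee_pos: [0.5062, -0.1619, 0.1008]
ee_rot: [3.128, -0.288, 0.001]
ft_force: [0.2, -2.3, 5.6]
opening: 0.144
```

Call:
carry_out([
  {"x":0,"y":-2,"z":0,"ax":0,"ay":0,"az":0},
  {"x":0,"y":0,"z":0,"ax":0,"ay":0,"az":0},
])

```text
time: 6.5
ee_pos: [0.5066, -0.1601, 0.1008]
ee_rot: [3.128, -0.288, 0.001]
ft_force: [-0.6, -2.1, 5.2]
opening: 0.148
```

Call:
carry_out([
  {"x":0,"y":-2,"z":0,"ax":0,"ay":0,"az":0},
  {"x":0,"y":0,"z":0,"ax":0,"ay":0,"az":0},
])

```text
time: 6.7
ee_pos: [0.5069, -0.1581, 0.1008]
ee_rot: [3.128, -0.288, 0.001]
ft_force: [-1.1, -1.4, 5.9]
opening: 0.15
```

Call:
carry_out([
  {"x":0,"y":-2,"z":0,"ax":0,"ay":0,"az":0},
  {"x":0,"y":0,"z":0,"ax":0,"ay":0,"az":0},
])

```text
time: 6.9
ee_pos: [0.507, -0.1577, 0.1007]
ee_rot: [3.127, -0.29, 0.001]
ft_force: [-0.9, -10.5, 5.2]
opening: 0.151
```

The reaction force has risen to 10 N and the motion has stopped, so this is the end stop. I'll press slightly more, release and rise.

Call:
carry_out([
  {"x":0,"y":-1,"z":0,"ax":0,"ay":0,"az":0},
  {"x":0,"y":0,"z":0,"ax":0,"ay":0,"az":0},
])

```text
time: 7.1
ee_pos: [0.507, -0.1576, 0.1008]
ee_rot: [3.126, -0.291, 0.001]
ft_force: [-2.2, -15.1, 4.6]
opening: 0.148
```

Call:
carry_out([
  {"x":0,"y":0,"z":0,"ax":0,"ay":0,"az":0},
  {"x":0,"y":0,"z":0,"ax":0,"ay":0,"az":0},
  {"x":0,"y":0,"z":0,"ax":0,"ay":0,"az":0},
  {"x":0,"y":0,"z":0,"ax":0,"ay":0,"az":0},
  {"x":0,"y":0,"z":-50,"ax":0,"ay":0,"az":0},
  {"x":0,"y":0,"z":-50,"ax":0,"ay":0,"az":0},
  {"x":0,"y":0,"z":-30,"ax":0,"ay":0,"az":0},
  {"x":0,"y":40,"z":0,"ax":0,"ay":0,"az":0},
  {"x":-35,"y":20,"z":0,"ax":0,"ay":0,"az":0},
  {"x":-35,"y":20,"z":0,"ax":0,"ay":0,"az":0},
  {"x":0,"y":0,"z":0,"ax":0,"ay":0,"az":0},
  {"x":0,"y":0,"z":0,"ax":0,"ay":0,"az":0},
], claw=60)

```text
time: 8.3
ee_pos: [0.4235, -0.2217, 0.2309]
ee_rot: [3.128, -0.291, 0.001]
ft_force: [-0.2, 0.7, 0.1]
opening: 0.64
```

```bash
python3 - <<'E'
from h import *
go(.495,-.2225,.2,np.radians(79.4))
for n in('wrist','top'):
    p=cam(n);f=n=='wrist'
    if f:
        u,v=proj(p,(.4927,-.2388,.074),True);print(u,v);save(p,'w3.png',[int(u)-100,max(0,int(v)-75),int(u)+100,int(v)+75],4)
    for k,z in(('shutter_grip',.117),('hub',.074)):
        for r in viewer.spot_point(k,p)[:1]: print(n,k,r['position'],r['score'],atz(p,r['position'],z,f).round(4))
    for r in viewer.cut_out('hub',p)[:1]:
        cv2.imwrite(n+'_hub.png',r['mask'].astype(np.uint8)*255);print(r['box'],r['score'])
        np.savez(n+'_p.npz',**{k:p[k] for k in('img','depth','intrinsics','rvec','tvec')})
E
```

```text
shift mm [ 70.4 -12.4  30.9] turn [ 0.0001 -0.0008 -0.0003] | now [ 0.4235 -0.2217  0.2309] jaw -100.6 q [ 0.47  0.09 -0.13  2.01  0.01  1.04 -1.42] F [-0.2  0.7  0.1] op 0.64 t 8.3
322.2373932008958 126.32920651606713
wrist shutter_grip [232.3, 129.4] 0.79 [ 0.508  -0.1552  0.117 ]
wrist hub [315.5, 124.6] 0.6 [ 0.4958 -0.2322  0.074 ]
[289.6, 99.5, 347.4, 157.7] 0.74
top shutter_grip [383.2, 245.7] 0.63 [ 0.5051 -0.159   0.117 ]
top hub [412.1, 251.1] 0.59 [ 0.4952 -0.2346  0.074 ]
[400.6, 236.5, 425.8, 256.5] 0.46
```

View pics/w3.png

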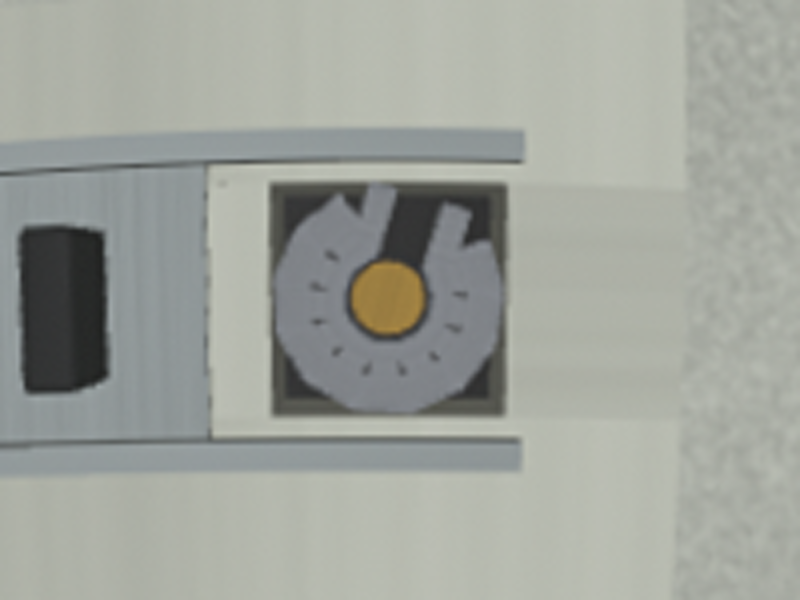

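The crop shows the hub clear, the bore centre at about full px (318.8,125.1) and the slot running up and slightly right. I'll rectify onto the hub plane to measure its centre and slot direction.

```bash
python3 - <<'E'
from h import *
d=np.load('wrist_p.npz');p={k:d[k] for k in d}
# rectified: u->tester x' , v ; use world axes: col = -(y-y0), row=-(x-x0), 0.2mm/px
x0,y0,s=.493,-.236,.0002
def rect(z,x0,y0,n=400):
    U,V=np.meshgrid(np.arange(n),np.arange(n));mx=np.zeros((n,n),np.float32);my=mx.copy()
    X=np.stack([x0-(V-n/2)*s,y0-(U-n/2)*s,np.full(U.shape,z)],-1)
    M=R.from_rotvec(np.ravel(p['rvec'])).as_matrix();c=X@M.T+np.ravel(p['tvec']);K=p['intrinsics']
    rr=np.hypot(c[...,0],c[...,1]);th=np.arctan2(rr,c[...,2])/rr
    return cv2.remap(p['img'][:,:,::-1],(K[0,0]*c[...,0]*th+K[0,2]).astype(np.float32),(K[1,1]*c[...,1]*th+K[1,2]).astype(np.float32),cv2.INTER_CUBIC)
h=rect(.074,x0,y0);f=rect(.117,.507,-.1575)
cv2.imwrite('pics/rect.png',np.hstack([h,f]))
# radial profile: grey ring vs others
g=h.astype(int);blue=(g[...,0]-g[...,2])  # B-R
ring=((blue>3)&(g.sum(2)>270)).astype(np.uint8);cv2.imwrite('ring.png',ring*255)
# bore+clutch/outer: search centre by edge gradient of bore at r 11.25 and outer 30 (excluding slot)
G=cv2.GaussianBlur(h,(0,0),3).astype(float).mean(2)
from scipy.ndimage import map_coordinates as mc
a=np.radians(np.arange(0,360,2))
pol=None
best=[]
for cu in np.arange(180,221):
    for cv_ in np.arange(180,221):
        aa=a
        f_=lambda r:mc(G,[cv_-r/.2*np.sin(aa),cu+r/.2*np.cos(aa)],order=1)
        best.append((np.median(f_(13)-f_(10.4))+0*cu,cu,cv_))
best.sort(reverse=True);b=np.array(best[:15]);print('bore',b[:4],b.mean(0))
cu,cv_=b.mean(0)[1:];X=x0-(cv_-200)*s;Y=y0-(cu-200)*s;print('bore world',X,Y)
a=np.arange(0,360,1.)
for r in(16,19,22,25,28):
    v=mc(G,[cv_-r/.2*np.sin(np.radians(a)),cu+r/.2*np.cos(np.radians(a))],order=1)
    lo=(v<(v.min()+np.median(v))/2);aa=a[lo];aa=aa[(aa>30)&(aa<150)];print(r,aa.min(),aa.max(),aa.mean(),len(aa))
E
```

```text
bore [[ 52.32331003 196.         193.        ]
 [ 52.22107307 196.         192.        ]
 [ 51.9873258  197.         192.        ]
 [ 51.83856366 195.         193.        ]] [ 51.39219556 196.06666667 192.33333333]
bore world 0.4945333333333333 -0.23521333333333333
16 41.0 84.0 62.5 44
19 44.0 80.0 62.0 37
22 47.0 77.0 62.0 31
25 49.0 99.0 66.875 32
28 31.0 102.0 71.0 36
```

View pics/rect.png

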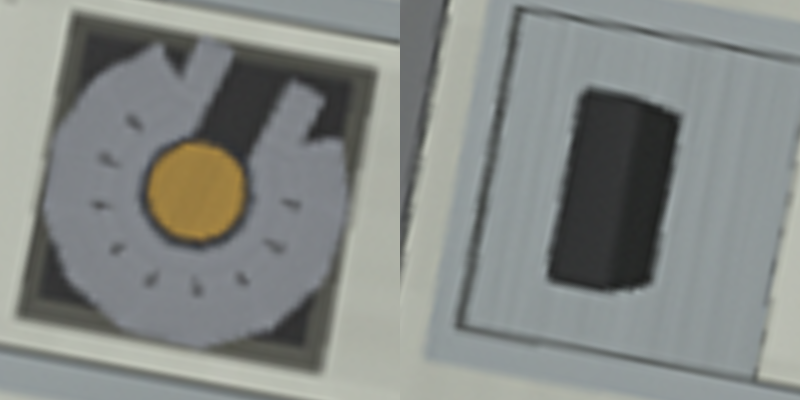

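The rectified view shows the bore at left px (196,192) and the slot at 62° in the image, which is a hub yaw of about -28° in the world. Next is the arbor.

```bash
python3 - <<'E'
from h import *
go(.53,.208,.23,np.radians(97.3))
E
```

```text
shift mm [ 2.580e+01 -4.414e+02  4.000e-01] turn [-3.00e-04  3.00e-04 -3.11e-01] | now [ 0.4241 -0.2213  0.2303] jaw -100.5 q [ 0.47  0.09 -0.13  2.01  0.01  1.04 -1.42] F [ 0.7 -0.3 -0. ] op 0.639 t 8.7
```

Call:
carry_out([
  {"x":8,"y":-40,"z":0,"ax":0,"ay":0,"az":0},
  {"x":8,"y":-40,"z":0,"ax":0,"ay":0,"az":0},
  {"x":8,"y":-40,"z":0,"ax":0,"ay":0,"az":0},
  {"x":2,"y":-40,"z":0,"ax":0,"ay":0,"az":0},
  {"x":0,"y":-40,"z":0,"ax":0,"ay":0,"az":0},
  {"x":0,"y":-40,"z":0,"ax":0,"ay":0,"az":0},
  {"x":0,"y":-40,"z":0,"ax":0,"ay":0,"az":0},
  {"x":0,"y":-40,"z":0,"ax":0,"ay":0,"az":0},
  {"x":0,"y":-40,"z":0,"ax":0,"ay":0,"az":0},
  {"x":0,"y":-40,"z":0,"ax":0,"ay":0,"az":0},
  {"x":0,"y":-41,"z":0,"ax":0,"ay":0,"az":0},
  {"x":0,"y":0,"z":0,"ax":0,"ay":0,"az":0},
])

```text
time: 9.9
ee_pos: [0.5297, 0.2132, 0.2303]
ee_rot: [-3.127, 0.279, 0.001]
ft_force: [0.0, -0.2, 0.7]
opening: 0.642
```

Call:
carry_out([
  {"x":0,"y":0,"z":0,"ax":0,"ay":0,"az":-0.11},
  {"x":0,"y":0,"z":0,"ax":0,"ay":0,"az":-0.11},
  {"x":0,"y":0,"z":0,"ax":0,"ay":0,"az":-0.091},
  {"x":0,"y":0,"z":0,"ax":0,"ay":0,"az":0},
  {"x":0,"y":0,"z":0,"ax":0,"ay":0,"az":0},
])

```text
time: 10.4
ee_pos: [0.5301, 0.2069, 0.2304]
ee_rot: [-3.136, -0.194, 0.0]
ft_force: [-0.3, -0.5, 0.1]
opening: 0.639
```

```bash
cat >> h.py <<'E'
def rect(p,z,x0,y0,n=400,s=.0002):
    """orthographic view of plane z: col=-y, row=-x, centre (x0,y0)"""
    U,V=np.meshgrid(np.arange(n),np.arange(n))
    X=np.stack([x0-(V-n/2)*s,y0-(U-n/2)*s,np.full(U.shape,z)],-1)
    M=R.from_rotvec(np.ravel(p['rvec'])).as_matrix();c=X@M.T+np.ravel(p['tvec']);K=p['intrinsics']
    rr=np.hypot(c[...,0],c[...,1]);th=np.arctan2(rr,c[...,2])/rr
    return cv2.remap(p['img'][:,:,::-1],(K[0,0]*c[...,0]*th+K[0,2]).astype(np.float32),(K[1,1]*c[...,1]*th+K[1,2]).astype(np.float32),cv2.INTER_CUBIC)
E
python3 - <<'E'
from h import *
p=cam('wrist')
go(.5995,.2168,.083,np.radians(97.3))
cv2.imwrite('pics/arb.png',np.hstack([rect(p,.056,.5995,.2168,400,.00025),rect(p,.098,.5995,.2168,400,.00025)]))
for k,z in(('arbor_handle',.077),('key_arbor',.05)):
    for r in viewer.spot_point(k,p)[:2]: print(k,r['position'],r['score'],atz(p,r['position'],z,True).round(4))
E
```

```text
shift mm [ 70.1  -1.2 147.4] turn [ 0.      0.0002 -0.0037] | now [0.5301 0.2069 0.2304] jaw -82.9 q [-0.07  0.28 -0.5   1.8   0.15  1.1  -2.07] F [ 0.4 -0.6 -0.9] op 0.637 t 10.4
arbor_handle [314.2, 127.7] 0.7 [0.5992 0.2198 0.077 ]
key_arbor [314.0, 126.7] 0.74 [0.5996 0.2203 0.05  ]
```

View pics/arb.png

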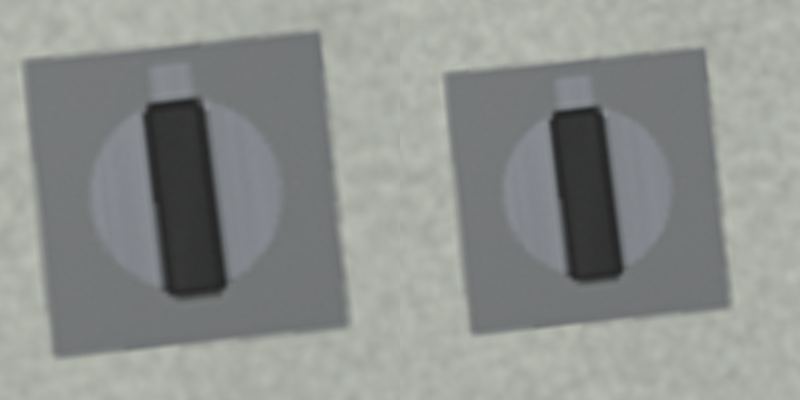

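The lug points along +x (up in the picture) at about +6.3°, and the paddle is centred at about (.6005,.2184). I'll align above it, descend and grip.

Call:
carry_out([
  {"x":35,"y":-1.4,"z":0,"ax":0,"ay":0,"az":0},
  {"x":36,"y":-1.3,"z":20,"ax":0,"ay":0,"az":0},
  {"x":0,"y":0,"z":40,"ax":0,"ay":0,"az":0.014},
  {"x":0,"y":0,"z":40,"ax":0,"ay":0,"az":0},
  {"x":0,"y":0,"z":30,"ax":0,"ay":0,"az":0},
  {"x":0,"y":0,"z":20,"ax":0,"ay":0,"az":0},
  {"x":0,"y":0,"z":12,"ax":0,"ay":0,"az":0},
  {"x":0,"y":0,"z":0,"ax":0,"ay":0,"az":0},
  {"x":0,"y":0,"z":0,"ax":0,"ay":0,"az":0},
])

```text
time: 11.45
ee_pos: [0.6006, 0.2191, 0.0693]
ee_rot: [-3.136, -0.176, -0.001]
ft_force: [0.6, -0.7, -0.5]
opening: 0.638
```

Call:
carry_out([
  {"x":0,"y":0,"z":0,"ax":0,"ay":0,"az":0},
  {"x":0,"y":0,"z":0,"ax":0,"ay":0,"az":0},
  {"x":0,"y":0,"z":0,"ax":0,"ay":0,"az":0},
  {"x":0,"y":0,"z":0,"ax":0,"ay":0,"az":0},
  {"x":0,"y":0,"z":0,"ax":0,"ay":0,"az":0},
  {"x":0,"y":0,"z":0,"ax":0,"ay":0,"az":0},
  {"x":0,"y":0,"z":0,"ax":0,"ay":0,"az":0},
], claw=5, grip_force=45)

```text
time: 12.15
ee_pos: [0.6002, 0.2188, 0.0685]
ee_rot: [-3.137, -0.177, -0.0]
ft_force: [-0.4, 0.1, 1.5]
opening: 0.145
```

```bash
python3 - <<'E'
from h import *
go(.6005,.2184,.2,np.radians(96.3))
E
```

```text
shift mm [   0.3    0.4 -131.5] turn [-0.     -0.      0.0027] | now [0.6002 0.2188 0.0685] jaw -83.5 q [-0.13  0.56 -0.43  1.78  0.3   0.86 -2.15] F [-0.4  0.1  1.5] op 0.145 t 12.2
```

Call:
carry_out([
  {"x":0,"y":0,"z":-10,"ax":0,"ay":0,"az":0},
  {"x":0,"y":0,"z":-25,"ax":0,"ay":0,"az":0},
  {"x":0,"y":0,"z":-35,"ax":0,"ay":0,"az":0},
  {"x":0,"y":0,"z":-40,"ax":0,"ay":0,"az":0},
  {"x":0,"y":0,"z":-32,"ax":0,"ay":0,"az":0},
  {"x":0,"y":0,"z":0,"ax":0,"ay":0,"az":0},
])

```text
time: 12.75
ee_pos: [0.602, 0.2199, 0.2159]
ee_rot: [-3.134, -0.177, -0.01]
ft_force: [-0.1, -0.1, -2.2]
opening: 0.148
```

```bash
python3 - <<'E'
from h import *
s=observe();e=s['ee_pos'];M=R.from_rotvec(s['ee_rot']).as_matrix()
p=cam('wrist');print(s['opening'],s['ft_force'].__repr__())
z=e[2]-.0185
cv2.imwrite('pics/held.png',np.hstack([rect(p,z+.006,e[0],e[1],400,.00025),rect(p,z+.048,e[0],e[1],400,.00025)]))
for k,zz in(('arbor_handle',z+.027),('key_arbor',z),('arbor_key',z-.026)):
    for r in viewer.spot_point(k,p)[:1]:
        X=atz(p,r['position'],zz,True);print(k,r['position'],r['score'],X.round(4),'tool mm',(M.T@(X-e)*1000).round(1))
# hub target, jaw = -28+... 
go(.493,-.2365,e[2],np.radians(62))
E
```

```text
0.14799658056588771 array([-0.07641914, -0.13771717, -2.2104508 ])
arbor_handle [317.0, 258.4] 0.63 [0.6014 0.2211 0.2244] tool mm [-0.3 -1.3 -8.5]
key_arbor [314.3, 242.3] 0.84 [0.6004 0.2229 0.1974] tool mm [-1.3 -3.1 18.5]
arbor_key [317.8, 211.3] 0.84 [0.6144 0.2221 0.1714] tool mm [12.3 -0.8 44.6]
shift mm [-157.1  440.1   -6. ] turn [0.0009 0.0015 0.6015] | now [0.5995 0.2184 0.2094] jaw -83.5 q [-0.09  0.41 -0.47  1.67  0.2   1.11 -2.08] F [ 0.7  0.6 -3. ] op 0.145 t 12.9
```

View pics/held.png

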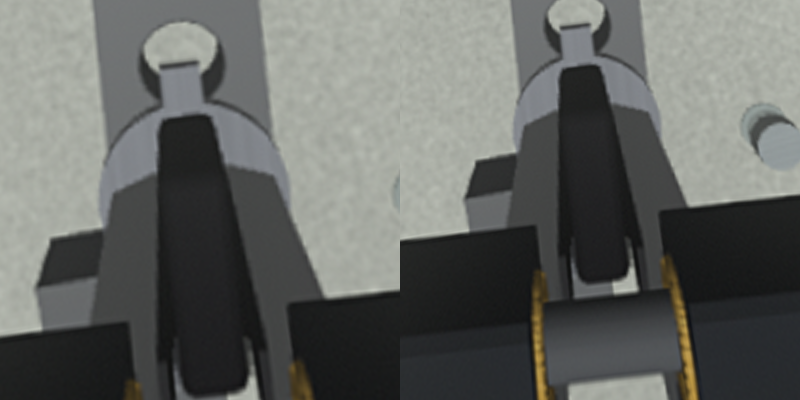

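The lug tip is at left px (180,65), and the arbor hangs straight with the key forward, seated on the tool's x axis. Moving to above the hub.

Call:
carry_out([
  {"x":-6,"y":18,"z":0,"ax":0,"ay":0,"az":0},
  {"x":-14,"y":38,"z":0,"ax":0,"ay":0,"az":0},
  {"x":-14,"y":40,"z":0,"ax":0,"ay":0,"az":0},
  {"x":-14,"y":40,"z":0,"ax":0,"ay":0,"az":0},
  {"x":-14,"y":40,"z":0,"ax":0,"ay":0,"az":0},
  {"x":-14,"y":40,"z":0,"ax":0,"ay":0,"az":0},
  {"x":-15,"y":40,"z":0,"ax":0,"ay":0,"az":0},
  {"x":-15,"y":40,"z":0,"ax":0,"ay":0,"az":0},
  {"x":-15,"y":40,"z":0,"ax":0,"ay":0,"az":0},
  {"x":-15,"y":40,"z":0,"ax":0,"ay":0,"az":0},
  {"x":-14,"y":38,"z":0,"ax":0,"ay":0,"az":0},
  {"x":-7,"y":26,"z":0,"ax":0,"ay":0,"az":0},
])

```text
time: 14.15
ee_pos: [0.4911, -0.2394, 0.2095]
ee_rot: [-3.137, -0.172, 0.003]
ft_force: [0.7, 1.4, -2.3]
opening: 0.144
```

Call:
carry_out([
  {"x":0,"y":0,"z":0,"ax":0,"ay":0,"az":0.12},
  {"x":0,"y":0,"z":0,"ax":0,"ay":0,"az":0.12},
  {"x":0,"y":0,"z":0,"ax":0,"ay":0,"az":0.12},
  {"x":0,"y":0,"z":0,"ax":0,"ay":0,"az":0.12},
  {"x":0,"y":0,"z":0,"ax":0,"ay":0,"az":0.121},
  {"x":0,"y":0,"z":0,"ax":0,"ay":0,"az":0},
  {"x":0,"y":0,"z":0,"ax":0,"ay":0,"az":0},
  {"x":0,"y":0,"z":0,"ax":0,"ay":0,"az":0},
])

```text
time: 14.95
ee_pos: [0.4933, -0.2361, 0.2101]
ee_rot: [-3.049, 0.755, 0.001]
ft_force: [-0.1, 0.6, -2.5]
opening: 0.15
```

```bash
python3 - <<'E'
from h import *
go(.4931,-.2364,.15,np.radians(62))
E
```

```text
shift mm [ 0.   0.4 60.1] turn [0.     0.0007 0.0033] | now [ 0.4933 -0.2361  0.2101] jaw -117.8 q [ 0.5   0.23 -0.2   1.89  0.05  1.03 -1.78] F [-0.1  0.6 -2.5] op 0.15 t 14.9
```

Call:
carry_out([
  {"x":0,"y":0.3,"z":25,"ax":0,"ay":0,"az":0.003},
  {"x":0,"y":0,"z":25,"ax":0,"ay":0,"az":0},
  {"x":0,"y":0,"z":17,"ax":0,"ay":0,"az":0},
  {"x":0,"y":0,"z":5,"ax":0,"ay":0,"az":0},
  {"x":0,"y":0,"z":0,"ax":0,"ay":0,"az":0},
  {"x":0,"y":0,"z":0,"ax":0,"ay":0,"az":0},
])

```text
time: 15.55
ee_pos: [0.4939, -0.2365, 0.1393]
ee_rot: [3.047, -0.763, 0.001]
ft_force: [0.4, -0.1, -1.7]
opening: 0.148
```

```bash
python3 - <<'E'
from h import *
go(.4931,-.2364,.137,np.radians(62))
s=observe();e=s['ee_pos']
p=cam('wrist');cv2.imwrite('pics/pre.png',np.hstack([rect(p,.074,e[0]+.015,e[1],400,.0002),rect(p,e[2]-.0125,e[0]+.015,e[1],400,.0002)]))
E
```

```text
shift mm [-0.8  0.3  2.3] turn [-0.0002 -0.0009 -0.0021] | now [ 0.4939 -0.2365  0.1393] jaw -118.1 q [ 0.49  0.31 -0.2   1.96  0.08  0.88 -1.8 ] F [ 0.4 -0.1 -1.7] op 0.148 t 15.6
```

View pics/pre.png

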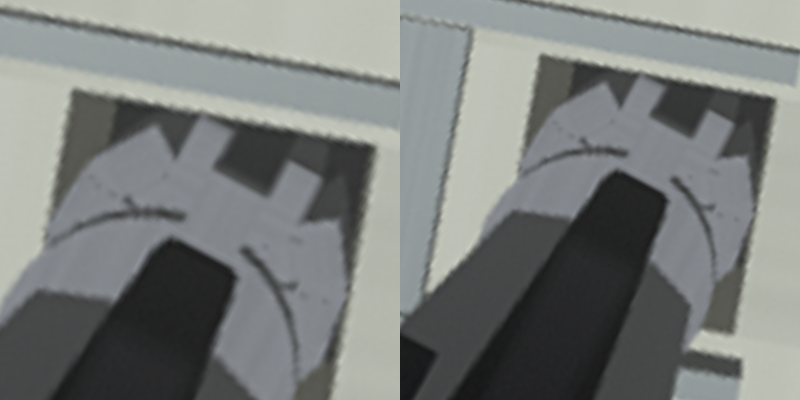

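The lug lines up between the two slot prongs (left px (212,165)–(275,195)). I'll descend step by step and watch the force.

Call:
carry_out([
  {"x":-0.3,"y":0,"z":4,"ax":0,"ay":0,"az":0},
  {"x":0,"y":0,"z":4,"ax":0,"ay":0,"az":0},
  {"x":0,"y":0,"z":4,"ax":0,"ay":0,"az":0},
  {"x":0,"y":0,"z":3,"ax":0,"ay":0,"az":0},
  {"x":0,"y":0,"z":0,"ax":0,"ay":0,"az":0},
])

```text
time: 16.1
ee_pos: [0.493, -0.2361, 0.1229]
ee_rot: [-3.047, 0.764, 0.001]
ft_force: [-0.1, 0.7, -2.0]
opening: 0.149
```

Call:
carry_out([
  {"x":0,"y":0,"z":3,"ax":0,"ay":0,"az":0},
  {"x":0,"y":0,"z":2,"ax":0,"ay":0,"az":0},
  {"x":0,"y":0,"z":2,"ax":0,"ay":0,"az":0},
  {"x":0,"y":0,"z":0,"ax":0,"ay":0,"az":0},
])

```text
time: 16.5
ee_pos: [0.4931, -0.2361, 0.1162]
ee_rot: [-3.047, 0.764, 0.001]
ft_force: [-0.2, 0.2, -1.8]
opening: 0.145
```

Call:
carry_out([
  {"x":0,"y":0,"z":3,"ax":0,"ay":0,"az":0},
  {"x":0,"y":0,"z":3,"ax":0,"ay":0,"az":0},
  {"x":0,"y":0,"z":0,"ax":0,"ay":0,"az":0},
])

```text
time: 16.8
ee_pos: [0.493, -0.2361, 0.11]
ee_rot: [-3.047, 0.764, 0.001]
ft_force: [0.6, -0.4, -1.4]
opening: 0.141
```

Call:
carry_out([
  {"x":0,"y":0,"z":3,"ax":0,"ay":0,"az":0},
  {"x":0,"y":0,"z":3,"ax":0,"ay":0,"az":0},
  {"x":0,"y":0,"z":3,"ax":0,"ay":0,"az":0},
  {"x":0,"y":0,"z":0,"ax":0,"ay":0,"az":0},
])

```text
time: 17.2
ee_pos: [0.493, -0.2361, 0.101]
ee_rot: [-3.047, 0.764, 0.001]
ft_force: [0.2, -0.6, -1.7]
opening: 0.144
```

Call:
carry_out([
  {"x":0,"y":0,"z":2,"ax":0,"ay":0,"az":0},
  {"x":0,"y":0,"z":2,"ax":0,"ay":0,"az":0},
  {"x":0,"y":0,"z":0,"ax":0,"ay":0,"az":0},
])

```text
time: 17.5
ee_pos: [0.4934, -0.2363, 0.0975]
ee_rot: [-3.047, 0.764, -0.0]
ft_force: [-0.7, -0.3, 3.4]
opening: 0.143
```

Call:
carry_out([
  {"x":0,"y":0,"z":2,"ax":0,"ay":0,"az":0},
  {"x":0,"y":0,"z":2,"ax":0,"ay":0,"az":0},
  {"x":0,"y":0,"z":0,"ax":0,"ay":0,"az":0},
])

```text
time: 17.8
ee_pos: [0.4934, -0.2362, 0.0935]
ee_rot: [-3.047, 0.764, -0.0]
ft_force: [-1.6, -0.0, 5.5]
opening: 0.145
```

Call:
carry_out([
  {"x":0,"y":0,"z":1.5,"ax":0,"ay":0,"az":0},
  {"x":0,"y":0,"z":0,"ax":0,"ay":0,"az":0},
])

```text
time: 18.0
ee_pos: [0.4935, -0.2363, 0.0925]
ee_rot: [3.047, -0.764, 0.001]
ft_force: [-2.9, 1.5, 11.6]
opening: 0.147
```

Call:
carry_out([
  {"x":0,"y":0,"z":1,"ax":0,"ay":0,"az":0},
  {"x":0,"y":0,"z":0,"ax":0,"ay":0,"az":0},
])

```text
time: 18.2
ee_pos: [0.4935, -0.2363, 0.0924]
ee_rot: [3.047, -0.764, 0.001]
ft_force: [-8.7, 3.2, 29.8]
opening: 0.144
```

The flange is seated: TCP z is .0924 against a predicted .0925, with a sharp force rise. I'll ease the push a little and verify.

Call:
carry_out([
  {"x":0,"y":0,"z":-0.4,"ax":0,"ay":0,"az":0},
  {"x":0,"y":0,"z":0,"ax":0,"ay":0,"az":0},
  {"x":0,"y":0,"z":0,"ax":0,"ay":0,"az":0},
  {"x":0,"y":0,"z":0,"ax":0,"ay":0,"az":0},
  {"x":0,"y":0,"z":0,"ax":0,"ay":0,"az":0},
])

```text
time: 18.7
ee_pos: [0.4935, -0.2363, 0.0925]
ee_rot: [3.047, -0.764, 0.001]
ft_force: [-5.5, 2.9, 21.6]
opening: 0.144
```

```bash
python3 - <<'E'
from h import *
go(.4931,-.2364,.0925,np.radians(62))
p=cam('wrist');save(p,'end.png',[160,60,480,300],2.4)
for r in viewer.spot_point('shutter_grip',p)[:1]: print(atz(p,r['position'],.117,True),r['score'])
t=cam('top')
for k,z in(('shutter_grip',.117),('plain_arbor',.05),('small_jar',0)):
    for r in viewer.spot_point(k,t)[:1]: print(k,atz(t,r['position'],z).round(4),r['score'])
E
```

```text
shift mm [-0.3  0.3 -0. ] turn [ 0.     -0.0007 -0.0027] | now [ 0.4935 -0.2363  0.0925] jaw -118.2 q [ 0.49  0.37 -0.19  1.99  0.1   0.79 -1.82] F [-5.5  2.9 21.6] op 0.144 t 18.7
[ 0.50808203 -0.15641806  0.117     ] 0.73
shutter_grip [ 0.5028 -0.1575  0.117 ] 0.78
plain_arbor [0.4615 0.2428 0.05  ] 0.59
```

View pics/end.png

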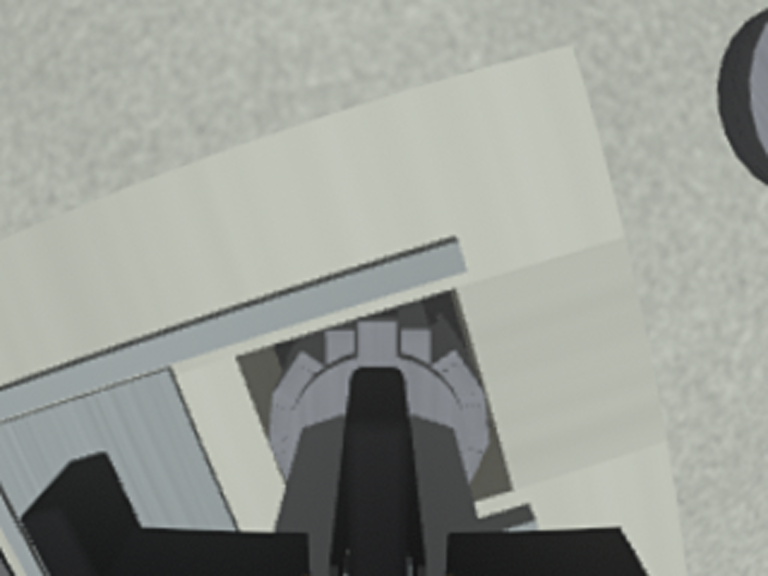

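The picture shows the flange flat on the hub, the lug centred between the two slot prongs at (378,340), and the shutter clear to the left at its stop. Handing in.

```bash
python3 -c "
from rig import order,observe
print(observe()['ft_force']);print(order.close_job())"
```

```text
[-6.60474995  1.92554528 21.00746009]
the job is handed in; nothing more can be done
None
```

The job is done and handed in at about 19 s of the 64 s. I slid the dust shutter to its end stop, where the reaction force rose to 15 N with no further motion. I then took the keyed arbor from its stand, fitted it with the key in the slot, and pushed it down against the spring.

**Last checks:**
- **Arbor home:** the tool stopped at a height of 92.5 mm, exactly where the flange should rest on the hub. The push stayed at about 21 N with the grip still closed. The final picture shows the lug centred in the slot.
- **Shutter:** it is still within about 1 mm of where it stopped, by the wrist camera.
- **Plain arbor:** still in its stand in the top view.

**Disagreements and gaps:**
- The last top view did not detect the small jar, so its place is not confirmed. The arm passed well above it.
- The top and wrist cameras differed by 1–2 mm, and by about 5 mm in one direction for the shutter grip in the last check. I aligned using the wrist camera and the arm's own position, and nothing jammed going in.
- At the end there was about 6–7 N of sideways force on the wrist.

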